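# Slide the drilling jig onto its locating pin and hold it down

### The job

Open the top drawer of the little red-fronted chest, take out the aluminium drilling jig and lay it on the tip of the steel pin in the clamped white panel, its long edge along the fence and its locating hole (the one ringed in red) a little short of the pin. Keep it resting on the pin and slide it along the fence until the hole drops over the pin, rather than lowering the hole straight onto it, then press the jig down flat on the panel. Finish while still gripping the jig and pressing it down firmly, with at least a kilogram's push, ready for drilling; leave the cordless drill, the glue bottle and the tape measure where they are.

Things in the scene. Friction and masses are not known exactly. Their poses are not given: they have to be found in the camera images.
- chest_drawer0 (a joint): how far the chest's top drawer is pulled out, m: 0 shut, 0.197 its stop. It slides along the chest's own -x (towards the robot), runs stiffly (about 1 N plus damping of 4 N per m/s) and stays where it is left. It may start up to 15 mm ajar.
- chest_drawer0_handle (a point): centre of the round steel bar handle of the top drawer: 11 mm thick, 120 mm long along the chest's y, its axis 35 mm clear of the drawer front (on the -x side); two 8 mm stalks at 51 mm either side of the centre join it to the front. The bar lies 38 mm below the chest's top. It moves with the drawer; axes as the chest's.
- chest: low grey steel tool chest with two red drawer fronts, 280 deep (x) x 300 wide (y) x 164 mm high, fixed; origin at the centre of its underside, front on its -x side, z up. Top drawer: inside 235 (x) x 258 mm (y), its floor 92 mm above the bench, its wooden walls 50 mm high above that floor, and the red front up to 60 mm above it; the jig lies on the floor, towards the front half, and moves along with the drawer.
- jig_grip (a point): centre of the jig's wooden grip block, 24 wide (x) x 60 long (y) x 40 mm high, half-way up it: 30 mm above the jig's underside, 20 mm below the top of the block. Axes as the jig's.
- jig: the drilling jig, loose, 0.3 to 0.5 kg: aluminium plate 70 (x) x 180 (y) x 10 mm (z) with the grip block standing in the middle of its top (total height 50 mm). Origin at the centre of its underside, z up. Locating hole, 11 mm, ringed in red, at the +y end; two 7 mm drill guide bushings in brass at the -y end (they are too small for the pin). It starts flat in the top drawer, its y within about 0.2 rad of the chest's y.
- jig_hole (a point): centre of the locating hole, at the jig's underside: 66 mm from the jig's origin along its +y, on the middle line of the plate, 24 mm from the plate's +y end and 35 mm from each long edge. Axes as the jig's.
- fixture: drilling fixture, fixed to the bench: brown board base 220 (x) x 390 (y, from -165 to +225) x 18 mm; origin on the underside of the base, z up. Along its +x side stands the fence, a wooden rail parallel to y with its face at x = +65 mm and its top 58 mm above the bench (22 mm above the panel). A toggle clamp with a red lever holds the panel at its +y end (it fills y from 140 to 225 mm, x within 25 mm, up to 101 mm high).
- panel: the white bookcase side panel that is to be drilled, held fast in the fixture against the fence: 130 (x, from -65 to +65 mm) x 320 (y, from -150 to +170) x 18 mm. Origin on its underside, above the fixture's; axes as the fixture's. Its top is 36 mm above the bench.
- pin: steel locating pin, 10 mm thick, fixed upright in the panel and standing 10 mm above it, bullet-nosed (the upper 5 mm narrow to 5 mm at the tip). Origin on its axis at the panel's top face; axes as the fixture's. It stands 35.7 mm from the fence's face, at a different place along the fence each time. With the jig seated on it, jig and fixture have the same axes, and the jig's +x long edge is 0.7 mm from the fence. The plate hides the pin while it is slid over it.
- drill: yellow and black cordless drill standing on its battery, 182 mm high, about 230 mm long with its bit; loose; origin at the centre of its underside. To be left alone.
- glue: glue bottle with a red cap, 58 mm across, 170 mm high, standing; loose; origin at the centre of its underside. To be left alone.
- tape: yellow tape measure, 70 x 34 x 62 mm, standing on the bench between the chest and the fixture; loose; origin at the centre of its underside. To be left alone.

How it is judged:
On the way, in this order (a step that is already met when the one before it is completed fails the run):
1. the top drawer is pulled out by at least 120 mm (value of joint chest_drawer0 above 0.12 m), for 0.2 s.
2. the jig, gripped and level, rests on the tip of the pin with its hole still 5 to 40 mm short of it along the fence, its long edge within 6 mm of its place along the fence (contact force between jig and pin above 0.3 N and contact force between the fingers and jig above 1 N and z of jig_hole in the frame of pin above 0.006 m and x of jig_hole in the frame of pin between -0.006 and 0.006 m and (y of jig_hole in the frame of pin between 0.005 and 0.04 m or y of jig_hole in the frame of pin between -0.04 and -0.005 m) and angle between jig's own z axis and vertical below 0.12 rad), for 0.1 s.
3. the jig has dropped over the pin and lies on the panel (horizontal distance between jig_hole and pin below 0.003 m and z of jig_hole in the frame of pin below 0.002 m and angle between jig's own z axis and vertical below 0.03 rad and angle between the x axis of jig and the x axis of fixture, either way round below 0.04 rad), for 0.2 s.
At the end, for the whole second after the job is handed in: The jig sits over the pin (hole within 3 mm of the pin's axis), flat on the panel (underside of the hole less than 2 mm above it, tilt below 0.03 rad) and square to the fence (within 0.04 rad), at rest, pressed on the panel with more than 10 N in all and still gripped by the fingers (all of step 3 and contact force between jig and panel above 10 N and contact force between the fingers and jig above 3 N and linear speed of jig below 0.01 m/s); the arm keeps its last pose, push and grip.
It fails at once if the hole is lowered onto the pin from the air instead of being slid on (hole within 4 mm of the pin's axis while 6 to 30 mm above its tip) (horizontal distance between jig_hole and pin below 0.004 m and z of jig_hole in the frame of pin between 0.016 and 0.04 m).
It fails at once if the drill is shifted by more than 30 mm or tipped over (distance of drill from where it was at the start of the episode above 0.03 m or angle between drill's own z axis and vertical above 0.3 rad).
It fails at once if the glue bottle is shifted by more than 30 mm or tipped over (distance of glue from where it was at the start of the episode above 0.03 m or angle between glue's own z axis and vertical above 0.3 rad).
It fails at once if the tape measure is shifted by more than 30 mm or tipped over (distance of tape from where it was at the start of the episode above 0.03 m or angle between tape's own z axis and vertical above 0.3 rad).
It also fails if it takes over 61 s, if anything falls off the work surface, if the arm or the gripper's body presses on something with over 40 N, if the wrist force passes 120 N, or if a joint passes its speed limit or range.

### The arm

A 6-joint arm with a two-finger parallel gripper is mounted at the origin on the work surface. World frame = base frame: x ahead of the robot, y to its left, z up, the work surface at z = 0. Lengths are in m, angles in rad, forces in N, time in s.
With the tool pointing down it reaches from about 0.3 to 0.775 m from the base axis. Payload 14.6 kg.
Tool frame: the origin (TCP) lies midway between the tips of the shut fingers; the grasp point (between the pads) lies 19 mm behind it (grasp_offset is the distance from the TCP to the grasp point, in m); z points along the fingers, y is the line along which they close (so a half turn about z gives the same grasp; the last joint's range is limited). The gripper opens to 94 mm and grips with 3 to 60 N. Pads are 16 mm wide; open, the fingers measure 119 mm over their backs; the gripper's body (75 mm by 177 mm) begins 78 mm behind the grasp point.
Start: joints at [-1.372, 0.3, 1.521, -0, 1.321, -0.067], TCP at [0.144, -0.531, 0.184] pointing down, gripper open.
Joint ranges: [-3.03, 3.03], [-0.79, 2.21], [0.23, 2.52], [-1.04, 4.18], [0, 3.07], [-2.55, 2.55]. Speed limits (rad/s): [2.22, 2.22, 2.57, 3.14, 3.14, 3.14].

### API

Orientations are given as [roll, pitch, yaw] about the fixed x, y, z axes, in that order (R = Rz(yaw) Ry(pitch) Rx(roll)).
In Python, from station import * gives the robot as it stands. The module is installed in compiled form; this text tells all that it offers.
- The arm moves only by the tool send_rows, never from a script. Its argument "rows" is a list of rows, each an object of numbers: "dx", "dy", "dz": the shift along the tool's x, y, z in mm; "roll": the turn about the tool's z in degrees; "jaw": the closure, from -1 (fully open) to 1 (shut). In form: [{"dx": .., "dy": .., "dz": .., "roll": .., "jaw": ..}, ...]. A call has 1 to 12 rows; each row shifts and turns the commanded pose from where the row before left it, along the tool's axes as they then stand; what a row does not reach is not made up. A row lasts 1/12 s, in which the tool goes at most 41.7 mm and 7.16 degrees, less where a joint would pass 70% of its speed; a pose out of reach is approached as far as the arm can. A call is refused whole if a number of a shift passes 41.7 or a number of a turn 7.16, either way. A call with a gripper value outside its range is refused whole. The fingers move at their own pace and stop on an object; "force" is the grip in N (left out, the last holds). Time passes only in rows, so rows that do not move let the fingers close. It gives the time, the measured TCP pose, the force, the opening and the grip force at its end, in the units of the state.
- get_obs(): the state, without advancing time (a new reading comes with each control period).
- camera(name): name is "side" or "top"; returns a dict with "frame" (480x640x3 uint8, red, green, blue), "z_map" (480x640 float32, m along the optical axis (not along the pixel's ray), 0 where there is no reading), "camera_matrix" (3x3 intrinsics, pixels), "rvec" (rotation vector, rad) and "tvec" (3), from world to camera coordinates, as OpenCV has them. Camera axes: x right, y down, z forward; pixel columns grow to the right and rows downward; lengths in m; the calibration is good to about 2 mm. A picture is of the moment at which its call begins.
- hand_in(): hands the job in; it is judged then, once.
The state is a dict: "time_s": time; "qpos": joint angles; "joint_vel": joint speeds; "tau": joint torques, N m; "ee_pos": TCP position; "eef_rot": TCP orientation; "force": force on the tool from outside, world axes, zero at the start; "moment": the same for the moment, N m; "grip_width": finger opening in m; "grip_force": force on a finger pad.
Only numpy, scipy, OpenCV 4.12 (cv2) and the standard library are available. Lean on these libraries where they do the work, as an engineer would, in place of code of your own. Each camera call takes 0.05 s, during which the arm holds its last target. There are 200 camera calls.

## Working session

There is one attempt and no reset: what is moved stays moved. The work goes in short steps, Python scripts to look and compute and a tool call to move; the robot and the scene stay as the last step left them, time stands still between calls to the robot, and variables do not carry over. Pictures are saved under pics/ and viewed, at most 10 in all, crops included, and the job is handed in when it is done.

Besides the shell and the picture viewer there is one more tool, called after ">>>" as name(argument=value, ...) on one line, values as JSON. send_rows: Moves the arm, as the interface text tells. Its arguments: {"type":"object","properties":{"rows":{"type":"array"},"force":{"type":"number"}},"required":["rows"]}

```bash
mkdir -p pics
cat > h.py <<'E'
from station import *
import numpy as np, cv2
def cam(n):
    c=camera(n); c['R']=cv2.Rodrigues(np.array(c['rvec'],float))[0]; c['t']=np.array(c['tvec'],float).ravel(); return c
def ray(c,uv):
    d=np.linalg.inv(c['camera_matrix'])@np.array([uv[0],uv[1],1.]); return -c['R'].T@c['t'], c['R'].T@d
def onz(c,uv,z):
    o,d=ray(c,uv); return o+d*(z-o[2])/d[2]
def pts(c):
    z=c['z_map']; v,u=np.mgrid[:480,:640]; K=c['camera_matrix']
    p=np.stack([(u-K[0,2])/K[0,0]*z,(v-K[1,2])/K[1,1]*z,z],-1)
    return (p-c['t'])@c['R']
def save(c,n): cv2.imwrite('pics/'+n+'.png',c['frame'][:,:,::-1])
E
python3 - <<'E'
from h import *
for n in('top','side'):
    c=cam(n); save(c,n+'0'); print(n,-c['R'].T@c['t'],c['camera_matrix'][0,0]); np.save(n+'0.npy',c,allow_pickle=True)
print(get_obs())
E
```

```text
top [0.4902666  0.0032187  1.08170909] 478.7738825073728
side [ 0.29757506 -0.84695693  0.6229449 ] 569.7422979406377
{'time_s': 0.1, 'qpos': array([-1.37163528e+00,  3.00383642e-01,  1.52153216e+00, -3.23994726e-05,
        1.32073016e+00, -6.66150185e-02]), 'joint_vel': array([ 0.00016871, -0.00066182, -0.00076361, -0.00070592, -0.0008489 ,
       -0.0002875 ]), 'tau': array([-4.31463950e-04, -5.32641864e+01, -3.53283978e+01,  7.08699413e-02,
        2.34992226e-02, -7.12502151e-05]), 'ee_pos': array([ 0.14438824, -0.53042633,  0.18325502]), 'eef_rot': array([-3.14053959e+00, -3.88009011e-05,  2.65784081e-01]), 'force': array([ 0.70354861,  0.63941746, -0.12088772]), 'moment': array([-0.00778797, -0.06473975, -0.04571023]), 'grip_force': 0.0, 'grip_width': 0.09428271843925595}
```

View pics/top0.png

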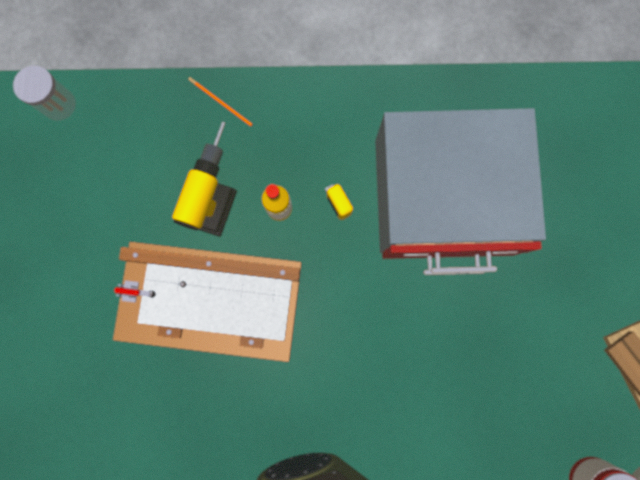

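View pics/side0.png

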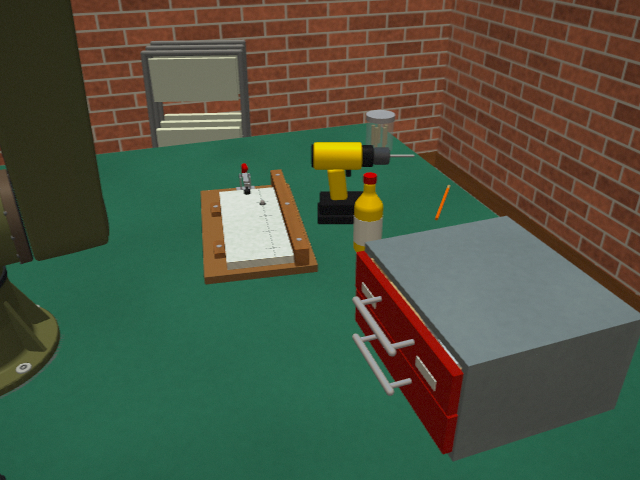

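The top view shows the chest at the right (top face corners about (385,112), (535,108), (543,240), (388,244)). Its top handle runs from (426,272) to (496,268). The panel is at the lower left with the pin near (183,284), and the glue and tape stand between the chest and the fixture. The side view agrees with this.

Run:
```python
from h import *
T=np.load('top0.npy',allow_pickle=True).item(); P=pts(T); f=T['frame'].astype(int)
def rect(m,z,name):
    m=m.astype(np.uint8); n,l,s,_=cv2.connectedComponentsWithStats(m); k=1+np.argmax(s[1:,4]); 
    cs,_=cv2.findContours((l==k).astype(np.uint8),0,1); c=max(cs,key=cv2.contourArea)
    w=np.array([onz(T,p[0],z)[:2] for p in c],np.float32); r=cv2.minAreaRect(w); print(name,r,np.round(cv2.boxPoints(r),4).tolist()); return l==k
z=P[:,:,2]; v,u=np.mgrid[:480,:640]
print('z chest',np.median(z[150:200,420:500]),'panel',np.median(z[300:320,200:250]))
rect((abs(z-.164)<.01)&(u>370)&(v<260),.164,'chest')
w=(f.min(-1)>185)&(u>120)&(u<310)&(v>250)&(v<350); rect(w,.036,'panel')
h=(abs(z-.126)<.012)&(u>400)&(u<520)&(v>258)&(v<285); rect(h,.126,'handle')
yy,xx=np.nonzero(h);print(yy.min(),yy.max(),xx.min(),xx.max())
# fence: brown at z~.058
br=(abs(z-.058)<.008)&(u>100)&(u<320)&(v>230)&(v<300); rect(br,.058,'fence')
# pin
g=f.sum(-1); sub=g[272:298,172:196]; m=np.zeros_like(g,bool); m[274:296,173:195]=sub[2:24,1:23]<480
yy,xx=np.nonzero(m); print('pin px',xx.mean(),yy.mean(),len(xx),xx.min(),xx.max(),yy.min(),yy.max(),onz(T,(xx.mean(),yy.mean()),.042), z[yy.astype(int),xx].max())
for p in [(340,200),(276,198)]: print(p,P[p[1],p[0]])
C=cv2.resize(T['frame'][225:365,100:310],None,fx=3.8,fy=3.8,interpolation=2); cv2.imwrite('pics/fix.png',C[:,:,::-1])
S=np.load('side0.npy',allow_pickle=True).item()
cv2.imwrite('pics/fixs.png',cv2.resize(S['frame'][160:280,190:330],None,fx=5,fy=5,interpolation=2)[:,:,::-1])
```

```text
z chest 0.16371212285863002 panel 0.03599660064885688
chest ((0.7460480332374573, -0.2815774977207184), (0.2663132846355438, 0.3016693890094757), 0.6817718148231506) [[0.6111000180244446, -0.13230000436306], [0.6147000193595886, -0.4339999854564667], [0.8809999823570251, -0.4307999908924103], [0.8773999810218811, -0.12919999659061432]]
panel ((0.5061604976654053, 0.23225292563438416), (0.31973111629486084, 0.1302495151758194), 82.47220611572266) [[0.4207000136375427, 0.08229999989271164], [0.5497999787330627, 0.06520000100135803], [0.59170001745224, 0.3822000026702881], [0.4625000059604645, 0.3993000090122223]]
handle ((0.5696887373924255, -0.2844478189945221), (0.12964971363544464, 0.02605326846241951), 89.23797607421875) [[0.5558000206947327, -0.3490999937057495], [0.5819000005722046, -0.34940001368522644], [0.5835999846458435, -0.21979999542236328], [0.5575000047683716, -0.21950000524520874]]
259 272 431 496
fence ((0.5876764059066772, 0.2402787208557129), (0.38949888944625854, 0.028346741572022438), 82.43437957763672) [[0.5479999780654907, 0.04910000041127205], [0.5760999917984009, 0.04540000110864639], [0.6273999810218811, 0.43149998784065247], [0.5993000268936157, 0.4352000057697296]]
pin px 182.65384615384616 283.65384615384613 26 180 185 281 286 [0.54526571 0.30063166 0.042     ] 0.04764880114647318
(340, 200) [ 0.72115211 -0.04359875  0.06243278]
(276, 198) [0.7083992  0.08804021 0.14493405]
```

View pics/fix.png

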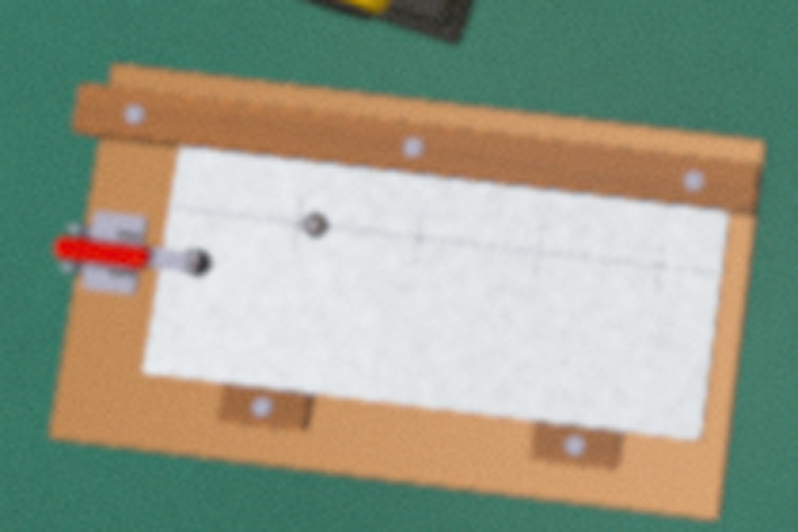

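View pics/fixs.png

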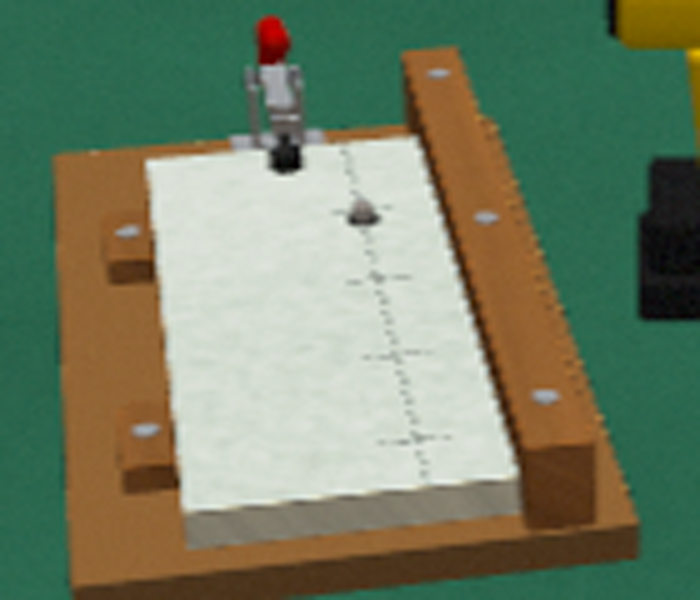

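The crops show the pin clearly, at crop (315,224), which is pixel (182.7,283.7) in the full picture. It lies on the drawn line; the dark foot at crop (200,262) belongs to the clamp. Its fixture x comes out at 29.8 mm against the 29.3 expected. Next I'll check the handle and the drill's extent.

Run:
```python
from h import *
T=np.load('top0.npy',allow_pickle=True).item(); P=pts(T); S=np.load('side0.npy',allow_pickle=True).item(); Q=pts(S)
for nm,A in(('top',P),('side',Q)):
    p=A.reshape(-1,3)
    b=p[(p[:,0]>.535)&(p[:,0]<.585)&(p[:,1]>-.37)&(p[:,1]<-.2)&(p[:,2]>.115)&(p[:,2]<.14)]
    m=abs(b[:,1]+.284)<.035; c=b[m]; print(nm,len(c),'bar x',np.percentile(c[:,0],[2,25,50,75,98]),'z',np.percentile(c[:,2],[2,50,98]),'y',np.percentile(b[:,1],[1,99]))
    r=A[(A[:,:,0]>.585)&(A[:,:,0]<.66)&(abs(A[:,:,1]+.284)<.1)&(A[:,:,2]>.13)&(A[:,:,2]<.15)]
    if len(r): print('front x',np.percentile(r[:,0],[5,50,95]))
    d=p[(p[:,2]>.12)&(p[:,2]<.2)&(p[:,0]>.55)&(p[:,0]<.8)&(p[:,1]>.13)&(p[:,1]<.36)]; print('drill min x',np.percentile(d[:,0],1), d[:,1].min(),d[:,1].max())
o=get_obs(); print(o['time_s'])
```

```text
top 191 bar x [0.55700182 0.55987179 0.56213039 0.56445108 0.56811882] z [0.12581726 0.13069535 0.13382248] y [-0.34655285 -0.22157412]
front x [0.59659637 0.60379725 0.61556419]
drill min x 0.6501535309224685 0.19713012135060695 0.2884773816093888
side 293 bar x [0.55692549 0.55838612 0.56028885 0.56302247 0.56703081] z [0.12511575 0.13085711 0.13326231] y [-0.34838298 -0.22333654]
front x [0.59617884 0.59805799 0.59982325]
drill min x 0.6485884925885134 0.19423708523241406 0.2711285196230807
0.1
```

>>> send_rows(rows=[{"dz": -16,"roll": 5,"jaw": 1},{"dz": -16,"roll": 5,"jaw": 1},{"dz": -14,"roll": 5.23,"jaw": 1},{"jaw": 1}])

```text
invalid input at $.rows[0]: expected keys dx, dy, dz, roll, jaw
```

>>> send_rows(rows=[{"dx": 36,"dy": -20,"jaw": 1},{"dx": 36,"dy": -20,"jaw": 1},{"dx": 36,"dy": -20,"jaw": 1},{"dx": 36,"dy": -20,"jaw": 1},{"dx": 36,"dy": -20,"jaw": 1},{"dx": 36,"dy": -20,"jaw": 1},{"dx": 36,"dy": -20,"jaw": 1},{"dx": 36,"dy": -20,"jaw": 1},{"dx": 36,"dy": -20,"jaw": 1},{"dx": 36,"dy": -20,"jaw": 1},{"dx": 36,"dy": -20,"jaw": 1},{"dx": 36,"dy": -20,"jaw": 1}])

```text
invalid input at $.rows[0]: expected keys dx, dy, dz, roll, jaw
```

>>> send_rows(rows=[{"jaw": 1},{"jaw": 1}])

```text
invalid input at $.rows[0]: expected keys dx, dy, dz, roll, jaw
```

All keys are needed in each row.

>>> send_rows(rows=[{"dx": 0,"dy": 0,"dz": -16,"roll": 5,"jaw": 1},{"dx": 0,"dy": 0,"dz": -16,"roll": 5,"jaw": 1},{"dx": 0,"dy": 0,"dz": -14,"roll": 5.23,"jaw": 1},{"dx": 0,"dy": 0,"dz": 0,"roll": 0,"jaw": 1}])

```text
time_s: 0.43
ee_pos: [0.1446, -0.5314, 0.2321]
eef_rot: [3.138, -0.001, -0.004]
force: [-0.5, -0.3, 0.3]
grip_width: 0.0706
grip_force: 0.0
```

>>> send_rows(rows=[{"dx": 36,"dy": -20,"dz": 0,"roll": 0,"jaw": 1},{"dx": 36,"dy": -20,"dz": 0,"roll": 0,"jaw": 1},{"dx": 36,"dy": -20,"dz": 0,"roll": 0,"jaw": 1},{"dx": 36,"dy": -20,"dz": 0,"roll": 0,"jaw": 1},{"dx": 36,"dy": -20,"dz": 0,"roll": 0,"jaw": 1},{"dx": 36,"dy": -20,"dz": 0,"roll": 0,"jaw": 1},{"dx": 36,"dy": -20,"dz": 0,"roll": 0,"jaw": 1},{"dx": 36,"dy": -20,"dz": 0,"roll": 0,"jaw": 1},{"dx": 36,"dy": -20,"dz": 0,"roll": 0,"jaw": 1},{"dx": 36,"dy": -20,"dz": 0,"roll": 0,"jaw": 1},{"dx": 36,"dy": -20,"dz": 0,"roll": 0,"jaw": 1},{"dx": 36,"dy": -20,"dz": 0,"roll": 0,"jaw": 1}])

```text
time_s: 1.43
ee_pos: [0.5779, -0.2891, 0.2284]
eef_rot: [-3.141, 0.001, 0.004]
force: [0.1, -0.9, 0.8]
grip_width: 0.0006
grip_force: 0.0
```

>>> send_rows(rows=[{"dx": 0,"dy": 0,"dz": 0,"roll": 0,"jaw": 1},{"dx": 0,"dy": 0,"dz": 0,"roll": 0,"jaw": 1}])

```text
time_s: 1.6
ee_pos: [0.5774, -0.2892, 0.2276]
eef_rot: [-3.14, 0.002, 0.006]
force: [-0.3, 0.2, -0.7]
grip_width: 0.0005
grip_force: 0.0
```

>>> send_rows(rows=[{"dx": 5,"dy": -4,"dz": 25,"roll": 0,"jaw": 1},{"dx": 0,"dy": 0,"dz": 35,"roll": 0,"jaw": 1},{"dx": 0,"dy": 0,"dz": 35,"roll": 0,"jaw": 1},{"dx": 0,"dy": 0,"dz": 26,"roll": 0,"jaw": 1},{"dx": 0,"dy": 0,"dz": 0,"roll": 0,"jaw": 1}])

```text
time_s: 2.02
ee_pos: [0.5781, -0.2863, 0.1026]
eef_rot: [-3.137, 0.008, 0.0]
force: [0.3, 0.1, -1.1]
grip_width: 0.0002
grip_force: 0.0
```

>>> send_rows(rows=[{"dx": -10,"dy": 0,"dz": 0,"roll": 0,"jaw": 1},{"dx": -15,"dy": 0,"dz": 0,"roll": 0,"jaw": 1},{"dx": -15,"dy": 0,"dz": 0,"roll": 0,"jaw": 1},{"dx": -15,"dy": 0,"dz": 0,"roll": 0,"jaw": 1},{"dx": -15,"dy": 0,"dz": 0,"roll": 0,"jaw": 1},{"dx": -15,"dy": 0,"dz": 0,"roll": 0,"jaw": 1},{"dx": -15,"dy": 0,"dz": 0,"roll": 0,"jaw": 1},{"dx": -15,"dy": 0,"dz": 0,"roll": 0,"jaw": 1},{"dx": -15,"dy": 0,"dz": 0,"roll": 0,"jaw": 1},{"dx": -15,"dy": 0,"dz": 0,"roll": 0,"jaw": 1},{"dx": -15,"dy": 0,"dz": 0,"roll": 0,"jaw": 1},{"dx": -10,"dy": 0,"dz": 0,"roll": 0,"jaw": 1}])

```text
time_s: 3.02
ee_pos: [0.4102, -0.2874, 0.1102]
eef_rot: [3.14, -0.001, 0.0]
force: [0.1, -0.5, 0.2]
grip_width: 0.0006
grip_force: 0.0
```

>>> send_rows(rows=[{"dx": 0,"dy": 0,"dz": 0,"roll": 0,"jaw": 1},{"dx": 0,"dy": 0,"dz": 0,"roll": 0,"jaw": 1},{"dx": 6,"dy": 0,"dz": 0,"roll": 0,"jaw": 1},{"dx": 0,"dy": 0,"dz": -30,"roll": 0,"jaw": 1},{"dx": 0,"dy": 0,"dz": -40,"roll": 0,"jaw": 1},{"dx": -30,"dy": 0,"dz": -40,"roll": 0,"jaw": -1},{"dx": -40,"dy": 0,"dz": -20,"roll": 0,"jaw": -1},{"dx": 0,"dy": 0,"dz": 0,"roll": 0,"jaw": -1}])

```text
time_s: 3.68
ee_pos: [0.3539, -0.2876, 0.2354]
eef_rot: [3.137, -0.005, -0.0]
force: [-0.2, -0.4, -0.0]
grip_width: 0.0166
grip_force: 0.0
```

Run:
```python
from h import *
c=cam('top'); save(c,'top1'); np.save('top1.npy',c,allow_pickle=True)
c=cam('side'); save(c,'side1'); np.save('side1.npy',c,allow_pickle=True)
```

```text
(no output)
```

View pics/top1.png

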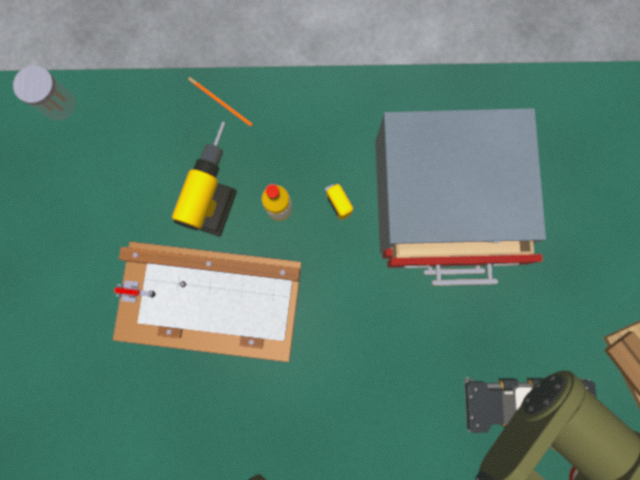

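The top view shows the drawer only a little open (its front at about row 260): the hook slipped off the bar. I'll measure the bar again and grip it this time.

Run:
```python
from h import *
for nm in('top1','side1'):
    T=np.load(nm+'.npy',allow_pickle=True).item(); p=pts(T).reshape(-1,3)
    b=p[(p[:,0]>.5)&(p[:,0]<.59)&(p[:,1]>-.36)&(p[:,1]<-.2)&(p[:,2]>.115)&(p[:,2]<.14)]; c=b[abs(b[:,1]+.284)<.035]
    print(nm,len(c),np.percentile(c[:,0],[2,50,98]),np.percentile(b[:,1],[1,99]))
print(get_obs()['qpos'],get_obs()['ee_pos'])
```

```text
top1 236 [0.53288072 0.53876157 0.57371314] [-0.34811894 -0.2067634 ]
side1 627 [0.53277224 0.57254124 0.57438313] [-0.35824334 -0.20412177]
[-7.59185488e-01  5.22820512e-02  1.69973399e+00  1.30102495e-04
  1.38742482e+00  8.12195217e-01] [ 0.35570775 -0.28702523  0.23160313]
```

>>> send_rows(rows=[{"dx": 0,"dy": 0,"dz": 0,"roll": -7,"jaw": 0.36},{"dx": 0,"dy": 0,"dz": 0,"roll": -7,"jaw": 0.36},{"dx": 0,"dy": 0,"dz": 0,"roll": -7,"jaw": 0.36},{"dx": 0,"dy": 0,"dz": 0,"roll": -7,"jaw": 0.36},{"dx": 0,"dy": 0,"dz": 0,"roll": -7,"jaw": 0.36},{"dx": 0,"dy": 0,"dz": 0,"roll": -7,"jaw": 0.36},{"dx": 0,"dy": 0,"dz": 0,"roll": -7,"jaw": 0.36},{"dx": 0,"dy": 0,"dz": 0,"roll": -7,"jaw": 0.36},{"dx": 0,"dy": 0,"dz": 0,"roll": -7,"jaw": 0.36},{"dx": 0,"dy": 0,"dz": 0,"roll": -7,"jaw": 0.36},{"dx": 0,"dy": 0,"dz": 0,"roll": -7,"jaw": 0.36},{"dx": 0,"dy": 0,"dz": 0,"roll": -7,"jaw": 0.36}])

```text
time_s: 4.78
ee_pos: [0.3563, -0.2864, 0.2293]
eef_rot: [-3.14, -0.002, 1.473]
force: [-0.2, 0.2, -0.1]
grip_width: 0.0298
grip_force: 0.0
```

>>> send_rows(rows=[{"dx": 0,"dy": 0,"dz": 0,"roll": -6,"jaw": 0.36},{"dx": 0,"dy": 0,"dz": 0,"roll": 0,"jaw": 0.36},{"dx": 0,"dy": 0,"dz": 0,"roll": 0,"jaw": 0.36}])

```text
time_s: 5.03
ee_pos: [0.3559, -0.2865, 0.2297]
eef_rot: [-3.14, -0.001, 1.568]
force: [-0.1, 0.3, 0.0]
grip_width: 0.03
grip_force: 0.0
```

>>> send_rows(rows=[{"dx": 0,"dy": 36,"dz": 0,"roll": 0,"jaw": 0.36},{"dx": 0,"dy": 36,"dz": 0,"roll": 0,"jaw": 0.36},{"dx": 0,"dy": 36,"dz": 0,"roll": 0,"jaw": 0.36},{"dx": 0,"dy": 36,"dz": 0,"roll": 0,"jaw": 0.36},{"dx": 0,"dy": 38,"dz": 0,"roll": 0,"jaw": 0.36},{"dx": 0,"dy": 0,"dz": 30,"roll": 0,"jaw": 0.36},{"dx": 0,"dy": 0,"dz": 30,"roll": 0,"jaw": 0.36},{"dx": 0,"dy": 0,"dz": 0,"roll": 0,"jaw": 0.36}])

```text
time_s: 5.7
ee_pos: [0.5359, -0.285, 0.1638]
eef_rot: [-3.133, -0.005, 1.568]
force: [-0.3, -0.0, -0.3]
grip_width: 0.0299
grip_force: 0.0
```

>>> send_rows(rows=[{"dx": 0,"dy": 2,"dz": 20,"roll": 0,"jaw": 0.36},{"dx": 0,"dy": 0,"dz": 20,"roll": 0,"jaw": 0.36},{"dx": 0,"dy": 0,"dz": 17,"roll": 0,"jaw": 0.36},{"dx": 0,"dy": 0,"dz": 0,"roll": 0,"jaw": 1},{"dx": 0,"dy": 0,"dz": 0,"roll": 0,"jaw": 1},{"dx": 0,"dy": 0,"dz": 0,"roll": 0,"jaw": 1},{"dx": 0,"dy": 0,"dz": 0,"roll": 0,"jaw": 1}], force=30)

```text
time_s: 6.28
ee_pos: [0.5398, -0.287, 0.1155]
eef_rot: [3.14, 0.001, 1.57]
force: [-0.5, 1.3, 0.8]
grip_width: 0.007
grip_force: 0.0
```

Run:
```python
from h import *
c=cam('side'); save(c,'side2'); print(get_obs())
cv2.imwrite('pics/s2.png',cv2.resize(c['frame'][180:480,240:640],None,fx=2,fy=2)[:,:,::-1])
p=pts(c).reshape(-1,3); r=p[(p[:,1]>-.43)&(p[:,1]<-.36)&(p[:,2]>.12)&(p[:,2]<.145)&(p[:,0]>.4)&(p[:,0]<.62)];print(np.percentile(r[:,0],[2,50]))
```

```text
{'time_s': 6.3333, 'qpos': array([-5.48643102e-01,  4.93740757e-01,  1.41541543e+00,  3.75467496e-05,
        1.23040779e+00, -5.48056808e-01]), 'joint_vel': array([-0.00259763,  0.00357487,  0.0083794 , -0.00017296, -0.00595926,
       -0.00197823]), 'tau': array([ 3.26120295e-03, -6.24798989e+01, -3.40322757e+01,  5.26865618e-02,
        7.57739763e-02,  2.01705331e-02]), 'ee_pos': array([ 0.53972064, -0.28699094,  0.11527747]), 'eef_rot': array([3.13984264e+00, 1.02677256e-03, 1.57019664e+00]), 'force': array([-0.30779816,  0.47421267, -0.08054902]), 'moment': array([-0.07979082, -0.10668124, -0.01446524]), 'grip_force': 0.0, 'grip_width': 0.0030862904693260427}
[0.57402614 0.57589253]
```

View pics/s2.png

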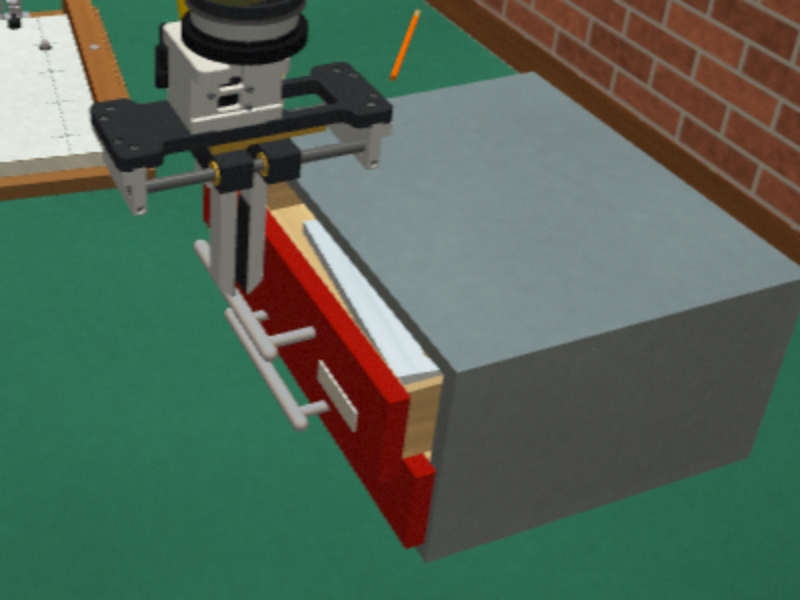

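The side crop shows the fingers ending at about the bar's height, crop (235,290), and not around it. I'll measure the fingertip height from depth.

Run:
```python
from h import *
c=cam('side'); P=pts(c); v,u=np.mgrid[:480,:640]
for row in range(290,352,4):
    m=(v==row)&(u>=338)&(u<384)
    i=[(int(x),np.round(P[row,x],3).tolist(),c['frame'][row,x].tolist()) for x in range(342,376,6)]
    print(row,i)
```

```text
290 [(342, [0.571, -0.146, 0.09], [79, 42, 29]), (348, [0.524, -0.288, 0.196], [101, 100, 95]), (354, [0.529, -0.296, 0.2], [117, 115, 108]), (360, [0.54, -0.291, 0.194], [32, 32, 32]), (366, [0.545, -0.297, 0.197], [118, 115, 109]), (372, [0.579, -0.242, 0.152], [170, 20, 10])]
294 [(342, [0.612, -0.042, 0.002], [50, 114, 86]), (348, [0.524, -0.287, 0.189], [100, 98, 92]), (354, [0.529, -0.296, 0.194], [118, 116, 110]), (360, [0.539, -0.293, 0.189], [21, 17, 20]), (366, [0.546, -0.297, 0.191], [116, 115, 107]), (372, [0.576, -0.25, 0.151], [168, 19, 3])]
298 [(342, [0.608, -0.052, 0.0], [48, 113, 87]), (348, [0.525, -0.287, 0.182], [99, 98, 91]), (354, [0.529, -0.297, 0.188], [118, 117, 110]), (360, [0.539, -0.292, 0.182], [20, 20, 23]), (366, [0.547, -0.295, 0.183], [116, 114, 108]), (372, [0.572, -0.258, 0.151], [88, 18, 11])]
302 [(342, [0.54, -0.228, 0.131], [169, 174, 175]), (348, [0.525, -0.287, 0.176], [100, 99, 92]), (354, [0.529, -0.297, 0.182], [118, 117, 109]), (360, [0.54, -0.292, 0.176], [18, 18, 18]), (366, [0.546, -0.296, 0.177], [116, 115, 108]), (372, [0.574, -0.257
[... 2691 characters left out ...]
0.533, -0.312, 0.126], [146, 147, 146]), (366, [0.538, -0.321, 0.133], [172, 175, 177]), (372, [0.598, -0.211, 0.027], [86, 8, 0])]
346 [(342, [0.562, -0.174, -0.001], [47, 115, 87]), (348, [0.57, -0.181, 0.002], [48, 114, 86]), (354, [0.58, -0.183, 0.001], [51, 119, 91]), (360, [0.56, -0.251, 0.062], [168, 163, 153]), (366, [0.536, -0.327, 0.131], [168, 160, 150]), (372, [0.543, -0.33, 0.131], [145, 128, 121])]
350 [(342, [0.557, -0.187, 0.002], [47, 114, 85]), (348, [0.567, -0.189, 0.001], [51, 117, 91]), (354, [0.577, -0.19, -0.001], [46, 113, 85]), (360, [0.559, -0.255, 0.057], [98, 101, 91]), (366, [0.534, -0.331, 0.128], [119, 116, 113]), (372, [0.539, -0.338, 0.132], [174, 179, 181])]
```

The measured fingertips are at z ≈ 0.137, while the state says 0.115: the reported TCP lies about 22 mm below the real tips. I'll open, go 32 mm lower and grip again.

>>> send_rows(rows=[{"dx": 0,"dy": 0,"dz": 0,"roll": 0,"jaw": 0.36},{"dx": 0,"dy": 0,"dz": 0,"roll": 0,"jaw": 0.36},{"dx": 0,"dy": -1,"dz": 12,"roll": 0,"jaw": 0.36},{"dx": 0,"dy": 0,"dz": 12,"roll": 0,"jaw": 0.36},{"dx": 0,"dy": 0,"dz": 10,"roll": 0,"jaw": 0.36},{"dx": 0,"dy": 0,"dz": 0,"roll": 0,"jaw": 0.36},{"dx": 0,"dy": 0,"dz": 0,"roll": 0,"jaw": 1},{"dx": 0,"dy": 0,"dz": 0,"roll": 0,"jaw": 1},{"dx": 0,"dy": 0,"dz": 0,"roll": 0,"jaw": 1},{"dx": 0,"dy": 0,"dz": 0,"roll": 0,"jaw": 1}], force=30)

```text
time_s: 7.22
ee_pos: [0.5385, -0.2868, 0.0802]
eef_rot: [3.141, 0.001, 1.571]
force: [2.2, -0.4, 0.9]
grip_width: 0.0101
grip_force: 30.0
```

>>> send_rows(rows=[{"dx": 0,"dy": -8,"dz": 0,"roll": 0,"jaw": 1},{"dx": 0,"dy": -13,"dz": 0,"roll": 0,"jaw": 1},{"dx": 0,"dy": -14,"dz": 0,"roll": 0,"jaw": 1},{"dx": 0,"dy": -14,"dz": 0,"roll": 0,"jaw": 1},{"dx": 0,"dy": -14,"dz": 0,"roll": 0,"jaw": 1},{"dx": 0,"dy": -14,"dz": 0,"roll": 0,"jaw": 1},{"dx": 0,"dy": -14,"dz": 0,"roll": 0,"jaw": 1},{"dx": 0,"dy": -14,"dz": 0,"roll": 0,"jaw": 1},{"dx": 0,"dy": -14,"dz": 0,"roll": 0,"jaw": 1},{"dx": 0,"dy": -14,"dz": 0,"roll": 0,"jaw": 1},{"dx": 0,"dy": -10,"dz": 0,"roll": 0,"jaw": 1},{"dx": 0,"dy": -3,"dz": 0,"roll": 0,"jaw": 1}])

```text
time_s: 8.22
ee_pos: [0.3909, -0.2886, 0.0802]
eef_rot: [3.14, 0.004, 1.57]
force: [1.9, -14.6, -8.7]
grip_width: 0.0104
grip_force: 30.0
```

>>> send_rows(rows=[{"dx": 0,"dy": 0,"dz": 0,"roll": 0,"jaw": 1},{"dx": 0,"dy": 0,"dz": 0,"roll": 0,"jaw": 0.36},{"dx": 0,"dy": 0,"dz": 0,"roll": 0,"jaw": 0.36},{"dx": 0,"dy": 0,"dz": -25,"roll": 0,"jaw": 0.36},{"dx": 0,"dy": 0,"dz": -40,"roll": 0,"jaw": 0.36},{"dx": 0,"dy": 0,"dz": -40,"roll": 0,"jaw": 0.36},{"dx": 0,"dy": -25,"dz": -20,"roll": 7,"jaw": -1},{"dx": 0,"dy": -25,"dz": 0,"roll": 7,"jaw": -1},{"dx": 0,"dy": 0,"dz": 0,"roll": 7,"jaw": -1},{"dx": 0,"dy": 0,"dz": 0,"roll": 7,"jaw": -1},{"dx": 0,"dy": 0,"dz": 0,"roll": 7,"jaw": -1},{"dx": 0,"dy": 0,"dz": 0,"roll": 7,"jaw": -1}])

```text
time_s: 9.22
ee_pos: [0.3422, -0.2833, 0.2049]
eef_rot: [3.141, -0.0, 0.832]
force: [-0.8, 0.3, -0.5]
grip_width: 0.067
grip_force: 0.0
```

>>> send_rows(rows=[{"dx": 0,"dy": 0,"dz": 0,"roll": 7,"jaw": -1},{"dx": 0,"dy": 0,"dz": 0,"roll": 7,"jaw": -1},{"dx": 0,"dy": 0,"dz": 0,"roll": 7,"jaw": -1},{"dx": 0,"dy": 0,"dz": 0,"roll": 7,"jaw": -1},{"dx": 0,"dy": 0,"dz": 0,"roll": 7,"jaw": -1},{"dx": 0,"dy": 0,"dz": 0,"roll": 7,"jaw": -1},{"dx": 0,"dy": 0,"dz": 0,"roll": 0,"jaw": -1}])

```text
time_s: 9.8
ee_pos: [0.3423, -0.2833, 0.2048]
eef_rot: [-3.141, -0.0, 0.099]
force: [-0.7, -0.7, -0.0]
grip_width: 0.0945
grip_force: 0.0
```

Run:
```python
from h import *
c=cam('top'); save(c,'top3'); np.save('top3.npy',c,allow_pickle=True)
c=cam('side'); save(c,'side3'); np.save('side3.npy',c,allow_pickle=True)
```

```text
(no output)
```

View pics/top3.png

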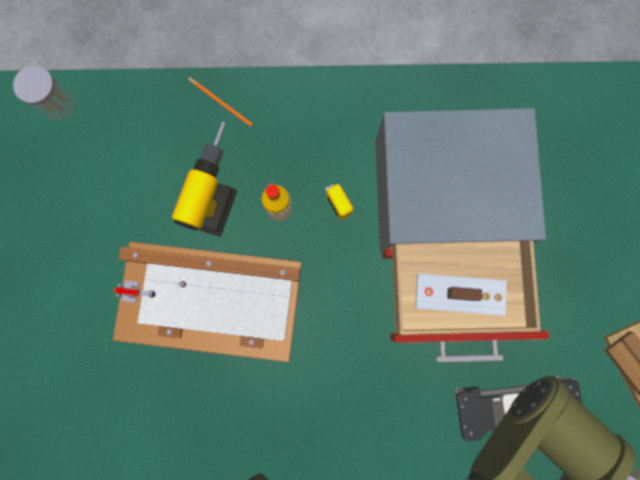

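The top view shows the drawer well open. The jig lies at (417–507, 275–314), its red ring at (429,292) on the +y end, the grip block at (465,294) and the brass bushings at (487–498,296). Next: measure the jig and the gripper tips.

Run:
```python
from h import *
T=np.load('top3.npy',allow_pickle=True).item(); P=pts(T); f=T['frame']; v,u=np.mgrid[:480,:640]
hsv=cv2.cvtColor(f,cv2.COLOR_RGB2HSV)
box=(u>405)&(u<520)&(v>265)&(v<322)
m=(box&(hsv[:,:,1]<60)&(hsv[:,:,2]>120)).astype(np.uint8); m=cv2.morphologyEx(m,2,np.ones((2,2),np.uint8))
cs,_=cv2.findContours(m,0,1); c=max(cs,key=cv2.contourArea); w=np.array([onz(T,p[0],.102)[:2] for p in c],np.float32)
r=cv2.minAreaRect(w); print('plate',r,cv2.boxPoints(r).round(4).tolist())
red=box&((hsv[:,:,0]<8)|(hsv[:,:,0]>172))&(hsv[:,:,1]>90)&(u<440); print('hole',red.sum(),onz(T,(u[red].mean(),v[red].mean()),.102))
z=P[:,:,2]; print('plate z',np.median(z[m>0]))
b=box&(z>.135); cs,_=cv2.findContours(b.astype(np.uint8),0,1); c=max(cs,key=cv2.contourArea); w=np.array([onz(T,p[0],.142)[:2] for p in c],np.float32); print('block',np.median(z[b]),cv2.minAreaRect(w))
S=np.load('side3.npy',allow_pickle=True).item(); Q=pts(S).reshape(-1,3)
o=get_obs(); e=o['ee_pos']; print(e)
q=Q[(np.linalg.norm(Q[:,:2]-e[:2],axis=1)<.075)&(Q[:,2]>.15)&(Q[:,2]<.35)]; print(len(q),np.sort(q[:,2])[:10])
```

```text
plate ((0.5118085145950317, -0.2855103611946106), (0.18408292531967163, 0.07389890402555466), 84.59728240966797) [[0.46639999747276306, -0.37369999289512634], [0.539900004863739, -0.3806000053882599], [0.5572999715805054, -0.19740000367164612], [0.4837000072002411, -0.19040000438690186]]
hole 33 [ 0.52010142 -0.2183056   0.102     ]
plate z 0.10195495386290673
block 0.14197476122634298 ((0.5144004225730896, -0.2834317684173584), (0.06227033585309982, 0.02393646538257599), 84.47431945800781)
[ 0.3423028  -0.28341868  0.20476016]
1967 [0.22660209 0.22687864 0.2270209  0.22749513 0.22751326 0.22759154
 0.2276104  0.22770054 0.22781816 0.22788636]
```

>>> send_rows(rows=[{"dx": 0,"dy": 0,"dz": 0,"roll": 5.56,"jaw": -1},{"dx": 0,"dy": 0,"dz": 0,"roll": 5.56,"jaw": -1},{"dx": 34,"dy": -3,"dz": 0,"roll": 0,"jaw": -1},{"dx": 34,"dy": -3,"dz": 0,"roll": 0,"jaw": -1},{"dx": 34,"dy": -3,"dz": 0,"roll": 0,"jaw": -1},{"dx": 34,"dy": -3,"dz": 0,"roll": 0,"jaw": -1},{"dx": 35,"dy": -4,"dz": 0,"roll": 0,"jaw": -1},{"dx": 0,"dy": 0,"dz": 30,"roll": 0,"jaw": -1},{"dx": 0,"dy": 0,"dz": 30,"roll": 0,"jaw": -1},{"dx": 0,"dy": 0,"dz": 0,"roll": 0,"jaw": -1},{"dx": 0,"dy": 0,"dz": 0,"roll": 0,"jaw": -1}])

```text
time_s: 10.82
ee_pos: [0.5136, -0.2826, 0.1442]
eef_rot: [-3.14, 0.002, -0.087]
force: [1.4, 0.3, 0.5]
grip_width: 0.0941
grip_force: 0.0
```

>>> send_rows(rows=[{"dx": 0,"dy": 1,"dz": 20,"roll": 0.4,"jaw": -1},{"dx": 0,"dy": 0,"dz": 20,"roll": 0,"jaw": -1},{"dx": 0,"dy": 0,"dz": 12,"roll": 0,"jaw": -1},{"dx": 0,"dy": 0,"dz": 6,"roll": 0,"jaw": -1},{"dx": 0,"dy": 0,"dz": 0,"roll": 0,"jaw": -1},{"dx": 0,"dy": 0,"dz": 0,"roll": 0,"jaw": 1},{"dx": 0,"dy": 0,"dz": 0,"roll": 0,"jaw": 1},{"dx": 0,"dy": 0,"dz": 0,"roll": 0,"jaw": 1},{"dx": 0,"dy": 0,"dz": 0,"roll": 0,"jaw": 1},{"dx": 0,"dy": 0,"dz": 0,"roll": 0,"jaw": 1}], force=50)

```text
time_s: 11.65
ee_pos: [0.5142, -0.284, 0.0872]
eef_rot: [3.141, -0.001, -0.096]
force: [0.0, 0.3, -0.6]
grip_width: 0.0641
grip_force: 0.0
```

>>> send_rows(rows=[{"dx": 0,"dy": 0,"dz": 0,"roll": 0,"jaw": 1},{"dx": 0,"dy": 0,"dz": 0,"roll": 0,"jaw": 1},{"dx": 0,"dy": 0,"dz": 0,"roll": 0,"jaw": 1}])

```text
time_s: 11.9
ee_pos: [0.5142, -0.2839, 0.0871]
eef_rot: [3.142, -0.0, -0.096]
force: [-0.5, 1.4, 5.6]
grip_width: 0.0599
grip_force: 50.0
```

>>> send_rows(rows=[{"dx": 0,"dy": 0,"dz": -10,"roll": 0,"jaw": 1},{"dx": 0,"dy": 0,"dz": -25,"roll": 0,"jaw": 1},{"dx": 0,"dy": 0,"dz": -30,"roll": 0,"jaw": 1},{"dx": 0,"dy": 0,"dz": -27,"roll": 0,"jaw": 1},{"dx": 0,"dy": 0,"dz": 0,"roll": 0,"jaw": 1},{"dx": -1,"dy": -17,"dz": 0,"roll": 0,"jaw": 1},{"dx": -2,"dy": -27,"dz": 0,"roll": 0,"jaw": 1},{"dx": -2,"dy": -27,"dz": 0,"roll": 0,"jaw": 1},{"dx": -2,"dy": -27,"dz": 0,"roll": 0,"jaw": 1},{"dx": -2,"dy": -27,"dz": 0,"roll": 0,"jaw": 1}])

```text
time_s: 12.73
ee_pos: [0.5165, -0.1574, 0.1778]
eef_rot: [-3.141, 0.002, -0.097]
force: [0.6, 0.6, -4.0]
grip_width: 0.0597
grip_force: 50.0
```

>>> send_rows(rows=[{"dx": -2,"dy": -30,"dz": 0,"roll": 0,"jaw": 1},{"dx": -2,"dy": -30,"dz": 0,"roll": 0,"jaw": 1},{"dx": -2,"dy": -30,"dz": 0,"roll": 0,"jaw": 1},{"dx": -2,"dy": -30,"dz": 0,"roll": 0,"jaw": 1},{"dx": -2,"dy": -30,"dz": 0,"roll": 0,"jaw": 1},{"dx": -2,"dy": -30,"dz": 0,"roll": 0,"jaw": 1},{"dx": -2,"dy": -30,"dz": 0,"roll": 0,"jaw": 1},{"dx": -2,"dy": -30,"dz": 0,"roll": 0,"jaw": 1},{"dx": -2,"dy": -30,"dz": 0,"roll": 0,"jaw": 1},{"dx": -1,"dy": -30,"dz": 0,"roll": 1,"jaw": 1},{"dx": 0,"dy": -20,"dz": 0,"roll": 1,"jaw": 1},{"dx": 0,"dy": 0,"dz": 0,"roll": 0,"jaw": 1}])

```text
time_s: 13.73
ee_pos: [0.5288, 0.1648, 0.1777]
eef_rot: [-3.142, 0.001, -0.129]
force: [-0.6, 0.8, -3.5]
grip_width: 0.0597
grip_force: 50.0
```

>>> send_rows(rows=[{"dx": 0,"dy": 0,"dz": 0,"roll": 0,"jaw": 1},{"dx": 0,"dy": 0,"dz": 0,"roll": 0,"jaw": 1}])

```text
time_s: 13.9
ee_pos: [0.529, 0.1611, 0.1781]
eef_rot: [3.141, 0.001, -0.131]
force: [-0.0, 0.4, -2.6]
grip_width: 0.0598
grip_force: 50.0
```

>>> send_rows(rows=[{"dx": -1,"dy": -15,"dz": 25,"roll": 0,"jaw": 1},{"dx": -1,"dy": -15,"dz": 30,"roll": 0,"jaw": 1},{"dx": -1,"dy": -14,"dz": 30,"roll": 0,"jaw": 1},{"dx": 0,"dy": 0,"dz": 22,"roll": 0,"jaw": 1},{"dx": 0,"dy": 0,"dz": 0,"roll": 0,"jaw": 1},{"dx": 0,"dy": 0,"dz": 0,"roll": 0,"jaw": 1}])

```text
time_s: 14.4
ee_pos: [0.5319, 0.2046, 0.0714]
eef_rot: [3.141, 0.002, -0.132]
force: [-0.4, -0.5, -2.0]
grip_width: 0.0598
grip_force: 50.0
```

Run:
```python
from h import *
c=cam('top'); save(c,'top4'); np.save('top4.npy',c,allow_pickle=True)
d=cam('side'); save(d,'side4'); np.save('side4.npy',d,allow_pickle=True)
a=cv2.resize(c['frame'][230:370,100:310],None,fx=1.9,fy=1.9); b=cv2.resize(d['frame'][130:290,180:330],None,fx=2.6,fy=2.6)
H=max(a.shape[0],b.shape[0]); pad=lambda x:cv2.copyMakeBorder(x,0,H-x.shape[0],0,0,0)
cv2.imwrite('pics/c4.png',np.hstack([pad(a),pad(b)])[:,:,::-1])
o=get_obs(); print(o['ee_pos'],o['eef_rot'],o['force'])
```

```text
[0.53313214 0.20507591 0.07356931] [-3.14066900e+00 -2.19458281e-03 -1.32248561e-01] [ 0.45057594  1.15690179 -2.68181647]
```

View pics/c4.png

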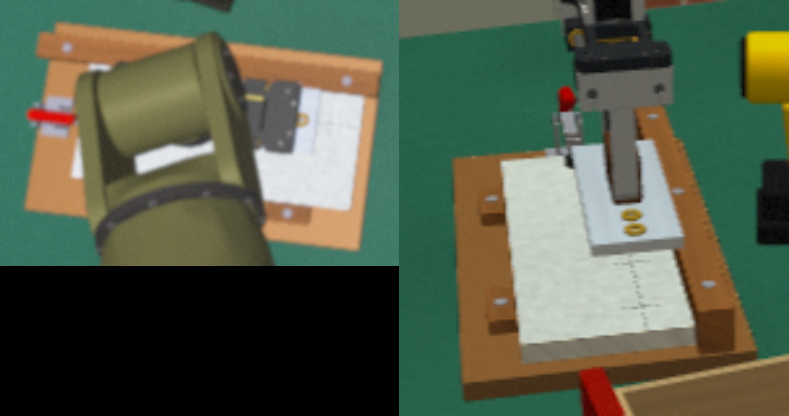

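The crop shows the jig held level over the panel next to the fence, bushings at about (632,222). The arm hides the hole end from the top. I'll take the plate's edges from the side depth, in pin/fixture axes.

```bash
cat > m.py <<'E'
from h import *
import sys
yaw=-.132; U=np.array([np.cos(yaw),np.sin(yaw)]); V=np.array([-np.sin(yaw),np.cos(yaw)]); PIN=np.array([.5453,.3006])
def fx(p): d=p[...,:2]-PIN; return np.stack([d@U,d@V,p[...,2]],-1)
def plate(d,lo=.05,hi=.12):
    q=fx(pts(d)); f=d['frame'].astype(int)
    m=(abs(q[:,:,0])<.06)&(q[:,:,1]>-.2)&(q[:,:,1]<-.02)&(q[:,:,2]>lo)&(q[:,:,2]<hi)&(f.min(-1)>120)&(abs(f[:,:,0]-f[:,:,2])<60)
    n,l,s,_=cv2.connectedComponentsWithStats(m.astype(np.uint8)); m=l==1+np.argmax(s[1:,4])
    r=q[m]; zt=np.percentile(r[:,2],60); top=r[abs(r[:,2]-zt)<.004]
    A=np.c_[top[:,:2],np.ones(len(top))]; c=np.linalg.lstsq(A,top[:,2],rcond=None)[0]
    print('n',len(top),'top z',np.median(top[:,2]),'tilt x,y',c[:2])
    rc=cv2.minAreaRect(top[:,:2].astype(np.float32)); print(rc)
    for y in (-.165,-.15,-.13,-.1,-.08):
        t=top[abs(top[:,1]-y)<.006]
        if len(t): print('y',y,'x edges',np.percentile(t[:,0],[1,99]).round(4))
    print('y min by x',[(x,np.min(top[abs(top[:,0]-x)<.004][:,1]).round(4)) for x in(-.025,-.01,.01,.02) if (abs(top[:,0]-x)<.004).any()])
    # bushings: brass
    h=cv2.cvtColor(d['frame'],cv2.COLOR_RGB2HSV); b=(h[:,:,0]>12)&(h[:,:,0]<30)&(h[:,:,1]>90)&(abs(q[:,:,2]-zt)<.008)&(abs(q[:,:,0])<.04)&(q[:,:,1]<-.05)&(q[:,:,1]>-.2)
    n,l,s,cc=cv2.connectedComponentsWithStats(b.astype(np.uint8)); print('brass',[(int(s[i,4]),q[l==i].mean(0).round(4).tolist()) for i in range(1,n) if s[i,4]>5])
if __name__=='__main__':
    for n in sys.argv[1:]: plate(np.load(n,allow_pickle=True).item())
E
python3 m.py side4.npy
python3 - <<'E'
from m import *
# pin and fence in the first side view
S=np.load('side0.npy',allow_pickle=True).item(); q=fx(pts(S))
p=q[(np.hypot(q[:,:,0],q[:,:,1])<.012)&(q[:,:,2]>.0385)]; print('pin side',len(p),p.mean(0),p.max(0))
for y in(-.12,-.06,0): 
    t=q[(abs(q[:,:,1]-y)<.01)&(abs(q[:,:,2]-.058)<.003)]; print('fence top x',np.percentile(t[:,0],[2,98]))
E
```

```text
n 886 top z 0.08878779674171702 tilt x,y [0.00108063 0.00031115]
((0.00013166293501853943, -0.1065019890666008), (0.07019822299480438, 0.17111167311668396), 0.0737832710146904)
y -0.165 x edges [-0.0346  0.0343]
y -0.15 x edges [-0.0333  0.0324]
y -0.13 x edges [-0.0334  0.0343]
y -0.1 x edges [-0.0348  0.034 ]
y -0.08 x edges [-0.0335  0.0346]
y min by x [(-0.025, np.float64(-0.1851)), (-0.01, np.float64(-0.1921)), (0.01, np.float64(-0.1891)), (0.02, np.float64(-0.1893))]
brass [(7, [0.0053, -0.1258, 0.0922]), (23, [0.0009, -0.1491, 0.0913]), (30, [0.0009, -0.1725, 0.0913])]
pin side 18 [-0.0002459  -0.00098098  0.04288629] [0.00690811 0.00386108 0.04765431]
fence top x [0.03548323 0.06287763]
fence top x [0.03498591 0.1330041 ]
fence top x [0.03564979 0.06135012]
```

>>> send_rows(rows=[{"dx": -1,"dy": -9,"dz": 6,"roll": 0,"jaw": 1},{"dx": 0,"dy": -9,"dz": 8,"roll": 0,"jaw": 1},{"dx": 0,"dy": 0,"dz": 8,"roll": 0,"jaw": 1},{"dx": 0,"dy": 0,"dz": 5,"roll": 0,"jaw": 1},{"dx": 0,"dy": 0,"dz": 0,"roll": 0,"jaw": 1},{"dx": 0,"dy": 0,"dz": 0,"roll": 0,"jaw": 1}])

```text
time_s: 15.0
ee_pos: [0.5333, 0.2235, 0.0443]
eef_rot: [3.141, 0.001, -0.131]
force: [-0.0, -0.4, -2.6]
grip_width: 0.0595
grip_force: 50.0
```

Run:
```python
from m import *
d=cam('side'); np.save('side5.npy',d,allow_pickle=True); plate(d,.045,.09); o=get_obs(); print(o['ee_pos'],o['eef_rot'],o['force'],o['moment'])
```

```text
n 806 top z 0.06007807134034546 tilt x,y [-2.58151016e-03 -7.05835198e-05]
((-0.0011258050799369812, -0.0954509899020195), (0.07218862324953079, 0.14997857809066772), 0.5370801091194153)
y -0.165 x edges [-0.0365  0.0326]
y -0.15 x edges [-0.0348  0.0324]
y -0.13 x edges [-0.0355  0.0336]
y -0.1 x edges [-0.0367  0.0322]
y -0.08 x edges [-0.0369  0.0306]
y min by x [(-0.025, np.float64(-0.17)), (-0.01, np.float64(-0.1695)), (0.01, np.float64(-0.1696)), (0.02, np.float64(-0.1696))]
brass [(70, [0.0377, -0.1342, 0.0585]), (24, [-0.0007, -0.1291, 0.0624]), (28, [-0.0009, -0.1535, 0.0624])]
[0.53352552 0.22350145 0.04472114] [ 3.14151222e+00  9.26254613e-05 -1.31351823e-01] [ 0.34908625 -0.451418   -2.93883447] [ 0.0497027   0.02049009 -0.04675787]
```

>>> send_rows(rows=[{"dx": 0,"dy": 0,"dz": 2,"roll": 0,"jaw": 1},{"dx": 0,"dy": 0,"dz": 1.5,"roll": 0,"jaw": 1},{"dx": 0,"dy": 0,"dz": 1,"roll": 0,"jaw": 1},{"dx": 0,"dy": 0,"dz": 0,"roll": 0,"jaw": 1},{"dx": 0,"dy": 0,"dz": 0,"roll": 0,"jaw": 1}])

```text
time_s: 15.47
ee_pos: [0.5338, 0.2236, 0.0408]
eef_rot: [-3.141, -0.001, -0.131]
force: [-1.7, -2.8, 3.5]
grip_width: 0.0598
grip_force: 50.0
```

>>> send_rows(rows=[{"dx": 0,"dy": 0,"dz": 0.7,"roll": 0,"jaw": 1},{"dx": 0,"dy": 0,"dz": 0,"roll": 0,"jaw": 1},{"dx": 0,"dy": 0,"dz": 0,"roll": 0,"jaw": 1}])

```text
time_s: 15.72
ee_pos: [0.5339, 0.2237, 0.0405]
eef_rot: [-3.141, -0.001, -0.131]
force: [-4.0, -3.8, 9.1]
grip_width: 0.0594
grip_force: 50.0
```

```bash
python3 -c "
from h import *
o=get_obs(); print(o['ee_pos'],o['eef_rot'],o['force'],o['moment'])"
```

```text
[0.53394413 0.22366748 0.04054387] [-3.14094409e+00 -1.22438044e-03 -1.31330235e-01] [-4.04982005 -3.8247427   9.06197894] [0.15372333 0.6100825  0.25228464]
```

Contact with the pin tip shows: the vertical force rose by about 12 N at the expected height. I'll ease off slightly and slide along the fence.

>>> send_rows(rows=[{"dx": 0,"dy": 0,"dz": -0.4,"roll": 0,"jaw": 1},{"dx": 0,"dy": -1.5,"dz": 0,"roll": 0,"jaw": 1},{"dx": 0,"dy": -1.5,"dz": 0,"roll": 0,"jaw": 1},{"dx": 0,"dy": -1.5,"dz": 0,"roll": 0,"jaw": 1},{"dx": 0,"dy": -1.5,"dz": 0,"roll": 0,"jaw": 1},{"dx": 0.3,"dy": -1.5,"dz": 0,"roll": 0,"jaw": 1},{"dx": 0,"dy": 0,"dz": 0,"roll": 0,"jaw": 1},{"dx": 0,"dy": 0,"dz": 0,"roll": 0,"jaw": 1}])

```text
time_s: 16.38
ee_pos: [0.5355, 0.2312, 0.0406]
eef_rot: [-3.141, -0.002, -0.131]
force: [0.5, -1.5, 5.0]
grip_width: 0.0598
grip_force: 50.0
```

Run:
```python
from m import *
d=cam('side'); plate(d,.045,.09); o=get_obs(); print(o['ee_pos'],o['eef_rot'],o['force'],o['moment'])
```

```text
n 777 top z 0.05636363291129961 tilt x,y [-0.00016968  0.0016981 ]
((-4.067271947860718e-05, -0.09175527095794678), (0.07156116515398026, 0.1428302675485611), 0.09427538514137268)
y -0.165 x edges [-0.0346  0.0284]
y -0.15 x edges [-0.0351  0.0338]
y -0.13 x edges [-0.0341  0.0351]
y -0.1 x edges [-0.0353  0.0354]
y -0.08 x edges [-0.0355  0.0353]
y min by x [(-0.025, np.float64(-0.1576)), (-0.01, np.float64(-0.1618)), (0.01, np.float64(-0.1612)), (0.02, np.float64(-0.1626))]
brass [(68, [0.0379, -0.1356, 0.0584]), (23, [0.0004, -0.1225, 0.0589]), (28, [-0.0002, -0.1455, 0.0585])]
[0.53544702 0.23121494 0.04062206] [-3.14058087e+00 -1.70148626e-03 -1.31540397e-01] [ 0.50691397 -1.64661323  5.25707341] [ 0.31521273 -0.15029511 -0.01860658]
```

>>> send_rows(rows=[{"dx": 0,"dy": -1,"dz": 0,"roll": 0,"jaw": 1},{"dx": 0,"dy": -1,"dz": 0,"roll": 0,"jaw": 1},{"dx": 0,"dy": -1,"dz": 0,"roll": 0,"jaw": 1},{"dx": 0,"dy": 0,"dz": 0,"roll": 0,"jaw": 1},{"dx": 0,"dy": 0,"dz": 0,"roll": 0,"jaw": 1}])

```text
time_s: 16.85
ee_pos: [0.5355, 0.2341, 0.0402]
eef_rot: [-3.141, -0.001, -0.131]
force: [1.5, -0.8, 2.5]
grip_width: 0.06
grip_force: 50.0
```

>>> send_rows(rows=[{"dx": 0,"dy": -1,"dz": 0,"roll": 0,"jaw": 1},{"dx": 0,"dy": 0,"dz": 0,"roll": 0,"jaw": 1},{"dx": 0,"dy": 0,"dz": 0,"roll": 0,"jaw": 1}])

```text
time_s: 17.1
ee_pos: [0.5351, 0.2353, 0.0396]
eef_rot: [-3.141, 0.0, -0.131]
force: [1.8, 1.5, -2.1]
grip_width: 0.0597
grip_force: 50.0
```

The vertical force fell back to the jig's weight, so the hole has reached the pin. Now down gently.

>>> send_rows(rows=[{"dx": 0,"dy": -0.7,"dz": 1,"roll": 0,"jaw": 1},{"dx": 0,"dy": 0,"dz": 1,"roll": 0,"jaw": 1},{"dx": 0,"dy": 0,"dz": 0,"roll": 0,"jaw": 1},{"dx": 0,"dy": 0,"dz": 0,"roll": 0,"jaw": 1}])

```text
time_s: 17.43
ee_pos: [0.5354, 0.236, 0.0379]
eef_rot: [-3.141, -0.0, -0.131]
force: [2.4, 3.9, -0.9]
grip_width: 0.0598
grip_force: 50.0
```

Run:
```python
from m import *
d=cam('side'); plate(d,.04,.09); o=get_obs(); print(o['ee_pos'],o['eef_rot'],o['force'],o['moment'])
```

```text
n 735 top z 0.053650110138307415 tilt x,y [-0.00023404 -0.00047793]
((-0.00044116750359535217, -0.08974497765302658), (0.1391347050666809, 0.07176055759191513), 89.97164916992188)
y -0.165 x edges [-0.0117  0.0264]
y -0.15 x edges [-0.0355  0.033 ]
y -0.13 x edges [-0.036   0.0339]
y -0.1 x edges [-0.0352  0.0335]
y -0.08 x edges [-0.036   0.0321]
y min by x [(-0.025, np.float64(-0.1568)), (-0.01, np.float64(-0.1593)), (0.01, np.float64(-0.1586)), (0.02, np.float64(-0.1558))]
brass [(90, [0.0374, -0.1333, 0.0576]), (21, [-0.0007, -0.1176, 0.0563]), (24, [0.0001, -0.1401, 0.0559])]
[0.53540901 0.23596915 0.03787312] [-3.14112025e+00 -1.10158768e-04 -1.31228053e-01] [ 3.19938349  4.67182965 -2.1436841 ] [ 1.14069062 -0.5276243  -0.13226924]
```

>>> send_rows(rows=[{"dx": 0.6,"dy": -0.6,"dz": 0,"roll": 0,"jaw": 1},{"dx": 0,"dy": 0,"dz": 1.5,"roll": 0,"jaw": 1},{"dx": 0,"dy": 0,"dz": 1.5,"roll": 0,"jaw": 1},{"dx": 0,"dy": 0,"dz": 0,"roll": 0,"jaw": 1},{"dx": 0,"dy": 0,"dz": 0,"roll": 0,"jaw": 1}])

```text
time_s: 17.9
ee_pos: [0.5363, 0.2369, 0.0347]
eef_rot: [-3.14, -0.001, -0.131]
force: [4.3, 9.5, -4.3]
grip_width: 0.0597
grip_force: 50.0
```

>>> send_rows(rows=[{"dx": 0.2,"dy": -0.8,"dz": 0,"roll": 0,"jaw": 1},{"dx": 0,"dy": 0,"dz": 1.5,"roll": 0,"jaw": 1},{"dx": 0,"dy": 0,"dz": 0,"roll": 0,"jaw": 1},{"dx": 0,"dy": 0,"dz": 0,"roll": 0,"jaw": 1}])

```text
time_s: 18.23
ee_pos: [0.5364, 0.2371, 0.0331]
eef_rot: [-3.141, -0.0, -0.131]
force: [3.4, 5.9, -2.4]
grip_width: 0.0595
grip_force: 50.0
```

>>> send_rows(rows=[{"dx": 0.3,"dy": -0.5,"dz": 0,"roll": 0,"jaw": 1},{"dx": 0,"dy": 0,"dz": 1,"roll": 0,"jaw": 1},{"dx": 0,"dy": 0,"dz": 1,"roll": 0,"jaw": 1},{"dx": 0,"dy": 0,"dz": 0,"roll": 0,"jaw": 1},{"dx": 0,"dy": 0,"dz": 0,"roll": 0,"jaw": 1}])

```text
time_s: 18.65
ee_pos: [0.5366, 0.2373, 0.0311]
eef_rot: [3.141, 0.0, -0.131]
force: [1.7, 3.4, -3.0]
grip_width: 0.0595
grip_force: 50.0
```

>>> send_rows(rows=[{"dx": 0,"dy": -0.3,"dz": 1,"roll": 0,"jaw": 1},{"dx": 0,"dy": 0,"dz": 1,"roll": 0,"jaw": 1},{"dx": 0,"dy": 0,"dz": 0,"roll": 0,"jaw": 1},{"dx": 0,"dy": 0,"dz": 0,"roll": 0,"jaw": 1}], force=60)

```text
time_s: 18.98
ee_pos: [0.5368, 0.2373, 0.031]
eef_rot: [3.141, -0.0, -0.131]
force: [-8.8, -4.6, 16.8]
grip_width: 0.0595
grip_force: 60.0
```

>>> send_rows(rows=[{"dx": 0,"dy": 0,"dz": 0.8,"roll": 0,"jaw": 1},{"dx": 0,"dy": 0,"dz": 0,"roll": 0,"jaw": 1},{"dx": 0,"dy": 0,"dz": 0,"roll": 0,"jaw": 1},{"dx": 0,"dy": 0,"dz": 0,"roll": 0,"jaw": 1},{"dx": 0,"dy": 0,"dz": 0,"roll": 0,"jaw": 1}])

```text
time_s: 19.4
ee_pos: [0.5368, 0.2374, 0.0311]
eef_rot: [3.141, -0.001, -0.131]
force: [-12.7, -7.0, 26.3]
grip_width: 0.06
grip_force: 60.0
```

Run:
```python
from m import *
d=cam('side'); plate(d,.04,.09); o=get_obs(); print(o['ee_pos'],o['eef_rot'],o['force'],o['moment'],np.abs(o['joint_vel']).max())
cv2.imwrite('pics/c6.png',cv2.resize(d['frame'][130:290,180:330],None,fx=3.7,fy=3.7)[:,:,::-1])
```

```text
n 755 top z 0.04695295458056703 tilt x,y [-1.75129383e-03 -2.67370955e-05]
((0.0001436285674571991, -0.08924918621778488), (0.0715702474117279, 0.13746972382068634), 0.4415498375892639)
y -0.15 x edges [-0.0342  0.0341]
y -0.13 x edges [-0.034   0.0356]
y -0.1 x edges [-0.0342  0.0348]
y -0.08 x edges [-0.0339  0.0353]
y min by x [(-0.025, np.float64(-0.1582)), (-0.01, np.float64(-0.1543)), (0.01, np.float64(-0.1545)), (0.02, np.float64(-0.1547))]
brass [(24, [0.0006, -0.1159, 0.05]), (23, [0.0002, -0.1404, 0.0493]), (13, [0.0357, -0.1812, 0.0496])]
[0.53682658 0.23737136 0.03105224] [ 3.14128906e+00 -5.49181083e-04 -1.31163780e-01] [-13.50866379  -7.33977057  26.40494948] [-0.63877586  2.30717128  0.08291529] 0.0015025755526816649
```

View pics/c6.png

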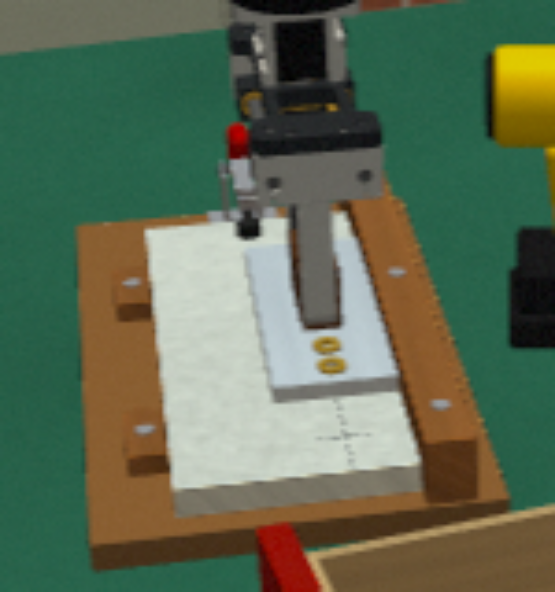

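The crop shows the jig flat on the panel, tight along the fence, with the bushings at (328,345–365) and the fingers on the block. The plate's top is at 47 mm (46 expected), it is level and square, and it is pressed with about 29 N. Handing in.

```bash
python3 -c "
from station import *
print(hand_in())"
```

```text
the job is handed in; nothing more can be done
None
```

The jig was slid over the pin and handed in still gripped at 60 N and pressed flat on the panel, with about 26 N measured at the wrist; no verdict came back from the hand-in.

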